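Close a countertop water filter with its screw plug

TASK

The water filter has a fresh cartridge in it: close it with the blue screw plug. Set the plug in the neck and, pressing only lightly, turn it backward (anticlockwise from above) until you feel it drop into the start of the thread, then screw it forward until its flange sits fully home on the rim, and let go. Do it by feel and never force the thread, and leave the glass and the other things where they stand.

Things in the scene. Friction and masses are not known exactly. Their poses are not given: they have to be found in the camera images.
- plug: Blue screw plug, 0.1 to 0.17 kg, 76 mm across, 73 mm tall, standing on its foot. Origin: centre of the foot, z up. Bar handle from 36 to 73 mm up, 58 mm long (x), 14 mm thick (y): grip it across y with the TCP about 59 mm above the foot. Below the flange a round body 51 mm across, 38 mm at the foot; on it, 12 to 18 mm above the foot, four lugs 7 mm wide, a quarter turn apart, 63 mm across.
- plug_flange (a point): Point on the plug's axis at the underside of its flange, 30 mm above the foot. This face meets the rim of the neck when the plug is home. Set down on a pip (17.3 mm above the rim) the plug first sinks 3 mm onto the thread when turned back: that is not yet the start, which is a drop of 11 mm. Now and then it falls into the start at once.
- filter: White filter fixed to the worktop, 110 mm across, 110 mm tall; x points to the spout, y to a blue-capped side stub that ends 78 mm out. Origin: centre of its foot, z up. The spout pipe is 143 mm high and 80 to 148 mm from the axis. The open neck at the top is 84 mm across. Its plastic thread is spoilt if the plug bears on it with more than 60 N in all (push, turning and side forces added).
- neck_mouth (a point): Centre of the neck's rim, z up. In the bore four thread starts, 1.57 rad apart, at an unknown angle. The plug fits with 2 mm play; at first it rides on the threads, flange 14 to 17.5 mm up. Forward it jams on a pip there. Backward, at most 1.5 rad, it climbs 1.6 mm, drops at a gap 0.15 rad wide to 4 mm, then meets a wall; forward it sinks 6.5 mm/rad, home after 0.8 to 1 rad, hard stop 0.2 rad on.
- tumbler: Clear drinking glass, 81 mm across and 91 mm tall, standing under the filter's spout. Origin: centre of its foot.
- pepper_mill: Turned wooden pepper mill, 58 mm across and 170 mm tall, standing at the left. Origin: centre of its foot.
- salt_shaker: Glass salt shaker with steel cap, 44 mm across and 90 mm tall, standing at the left. Origin: centre of its foot.
- used_cartridge: The old cartridge taken out of the filter, white with blue ends, 48 mm across and 76 mm tall, standing at the left. Origin: centre of its foot.
There are look-alikes about, which are no part of the job. What is shaped like the plug but green or orange is not meant.

How it is judged:
On the way:
1. the plug has dropped into the thread starts: its flange is less than 6 mm above the rim, on the axis of the neck (z of plug_flange in the frame of neck_mouth below 0.006 m and horizontal distance between plug_flange and neck_mouth below 0.004 m), for 0.1 s.
At the end, for the whole second after the job is handed in: the plug is screwed home and at rest: its flange within 1.2 mm of the rim, within 3 mm of the neck's axis and level within 0.04 rad, and the robot has let go of it (z of plug_flange in the frame of neck_mouth below 0.0012 m and horizontal distance between plug_flange and neck_mouth below 0.003 m and angle between plug's own z axis and vertical below 0.04 rad and linear speed of plug below 0.01 m/s); the robot touches nothing.
It fails at once if the thread is forced: the plug bears on the filter with more than 60 N (contact force between plug and filter above 60 N).
It fails at once if the glass is pushed more than 30 mm out of its place (distance of tumbler from where it was at the start of the episode above 0.03 m).
It fails at once if the pepper mill is pushed more than 30 mm out of its place (distance of pepper_mill from where it was at the start of the episode above 0.03 m).
It fails at once if the salt shaker is pushed more than 30 mm out of its place (distance of salt_shaker from where it was at the start of the episode above 0.03 m).
It fails at once if the used cartridge is pushed more than 30 mm out of its place (distance of used_cartridge from where it was at the start of the episode above 0.03 m).
It also fails if it takes over 61 s, if anything falls off the work surface, if the arm or the gripper's body presses on something with over 40 N, if the wrist force passes 120 N, or if a joint passes its speed limit or range.

ROBOT

A 6-joint arm with a two-finger parallel gripper is mounted at the origin on a cart in front of the work surface, level with it; the furniture and walls round the work are solid. World frame = base frame: x ahead of the robot, y to its left, z up, the work surface at z = 0. Lengths are in m, angles in rad, forces in N, time in s.
With the tool pointing down it reaches from about 0.425 to 0.925 m from the base axis. Payload 12.5 kg.
Tool frame: the origin (TCP) lies between the finger pads, 19 mm behind the fingertips; this is the grasp point; z points along the fingers, y is the line along which they close (so a half turn about z gives the same grasp; the last joint's range is limited). The gripper opens to 85 mm and grips with 20 to 120 N. Pads are 22 mm wide; open, the fingers measure 114 mm over their backs; the gripper's body (76 mm by 85 mm) begins 54 mm behind the grasp point. The pads swing forward as they close: fully open they stand 13 mm farther back than shut.
Start: joints at [-1.314, 0.491, 1.559, -0, 1.092, -0.106], TCP at [0.222, -0.584, 0.25] pointing down, gripper open.
Joint ranges: [-3.1, 3.1], [-0.84, 2.19], [0.05, 2.79], [-1.13, 4.28], [0.06, 2.93], [-2.69, 2.69]. Speed limits (rad/s): [2.22, 2.22, 2.79, 3.14, 3.14, 3.14].

INTERFACE

Orientations are given as a rotation vector (axis times angle).
In Python, from station import env, solver, imaging, hand_in gives the robot as it stands. The module is installed in compiled form; this text tells all that it offers. Calls block until the motion is done:
- env.move_to(position, orientation): joint-space move of the TCP to a pose.
- env.move_linear(position, attitude=None, feed=0.15, f_stop=None): straight line of the TCP; attitude=None keeps the orientation; feed is the mean speed in m/s. With f_stop (N) it stops when the force on the tool has changed by that much, and returns True; else False.
- env.move_joints(angles): joint-space move.
- env.command_gripper(opening, effort=None): finger opening in m; effort is the grip in N (None keeps the last); returns when the fingers have stopped.
- env.wait(seconds).
- solver.solve_ik(position, orientation): joint angles nearest the present ones, or None.
- env.get_obs(): the state.
- imaging.snapshot(name): name is "scene" or "top"; returns (picture, depth): 384x512x3 uint8, red, green, blue; 384x512 float32, m along the optical axis (not along the pixel's ray), 0 where there is no reading.
- imaging.calibration(name): a dict with "vfov" (degrees; the focal length in pixels is half the picture's height over the tangent of half this angle, whatever the lens; pixels are square), "cx", "cy" (the principal point, pixels), "position" and "rotation" of the camera in the world. Camera axes: x right, y down, z forward; pixel columns grow to the right and rows downward; lengths in m; the calibration is good to about 2 mm. A picture is of the moment at which its call begins. calibration takes no time and is no camera call.
A pose or a line that the arm cannot do raises env.Unreachable and nothing moves.
- hand_in(): hands the job in; it is judged then, once.
The state is a dict: "time": time; "joints": joint angles; "qd": joint speeds; "joint_torque": joint torques, N m; "position": TCP position; "ee_rot": TCP orientation; "wrist_force": force on the tool from outside, world axes, zero at the start; "ft_torque": the same for the moment, N m; "gripper_width": finger opening in m; "grip_force": force on a finger pad.
Only numpy, scipy, OpenCV 4.12 (cv2) and the standard library are available. Lean on these libraries where they do the work, as an engineer would, in place of code of your own. Each camera call takes 0.05 s, during which the arm holds its last target. There are 200 camera calls.

## Working session

There is one attempt and no reset: what is moved stays moved. The work goes in short steps, each a Python script; the robot and the scene stay as the last script left them, time stands still between calls to the robot, and variables do not carry over. Pictures are saved under pics/ and viewed, at most 10 in all, crops included, and the job is handed in when it is done.

```bash
mkdir -p pics
python3 - <<'E'
from station import env, imaging
import cv2,numpy as np
for n in("scene","top"):
    p,d=imaging.snapshot(n); cv2.imwrite(f"pics/{n}0.png",p[:,:,::-1]); np.save(f"pics/{n}0.npy",d); np.save(f"pics/{n}0rgb.npy",p)
    print(n,imaging.calibration(n))
o=env.get_obs(); print({k:np.round(v,3) for k,v in o.items()})
E
```

```text
scene {'vfov': 56.31202151356044, 'cx': 252.61805982712636, 'cy': 194.4486875224183, 'position': array([-0.0935819 ,  0.91186836,  0.55594814]), 'rotation': array([-0.84596408,  2.2316925 , -1.4182122 ])}
top {'vfov': 43.33605001121467, 'cx': 259.8958811793524, 'cy': 183.6735827382102, 'position': array([0.33549083, 0.18069063, 1.223252  ]), 'rotation': array([-2.09497721,  2.13886459, -0.16741827])}
{'time': np.float64(0.1), 'joints': array([-1.314,  0.492,  1.559, -0.   ,  1.092, -0.106]), 'qd': array([-0.001, -0.003, -0.001,  0.001,  0.001,  0.   ]), 'joint_torque': array([ 3.0000e-03, -6.1944e+01, -2.6203e+01, -0.0000e+00,  3.0000e-03,
        0.0000e+00]), 'position': array([ 0.222, -0.584,  0.249]), 'ee_rot': array([-3.089, -0.567,  0.   ]), 'wrist_force': array([ 0.381,  0.197, -0.353]), 'ft_torque': array([-0.048,  0.015, -0.015]), 'grip_force': np.float64(0.0), 'gripper_width': np.float64(0.085)}
```

View pics/scene0.png

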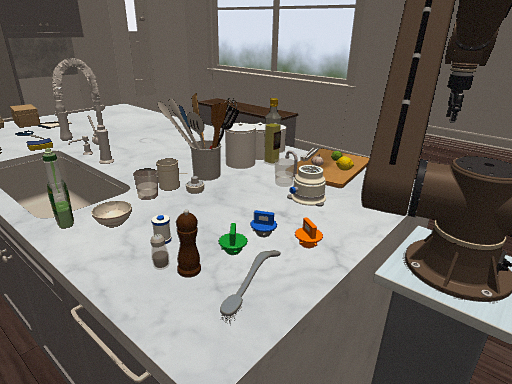

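View pics/top0.png

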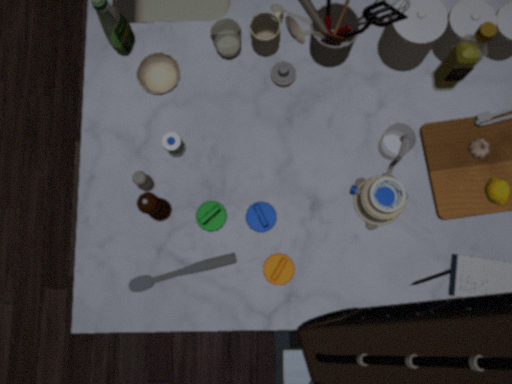

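The scene view shows the blue plug at (264,223) and the white filter at (311,185). In the top view the plug is at (261,217), the filter neck at (383,198) with its stub at (353,190), and the spout and glass at (398,150).

```bash
cat > h.py <<'E'
import numpy as np, cv2
from scipy.spatial.transform import Rotation as R
from station import env, solver, imaging, hand_in
def cloud(n,d):
    c=imaging.calibration(n); f=192/np.tan(np.radians(c['vfov']/2))
    v,u=np.mgrid[:384,:512]; r=np.dstack([(u-c['cx'])/f,(v-c['cy'])/f,np.ones(u.shape)])
    return (r*d[...,None])@R.from_rotvec(c['rotation']).as_matrix().T+c['position']
def ray(n,uv):
    c=imaging.calibration(n); f=192/np.tan(np.radians(c['vfov']/2))
    return c['position'], R.from_rotvec(c['rotation']).apply([(uv[0]-c['cx'])/f,(uv[1]-c['cy'])/f,1])
def tri(a,b):
    (p,r),(q,s)=ray("scene",a),ray("top",b)
    t=np.linalg.lstsq(np.c_[r,-s],q-p,rcond=None)[0]; A=p+r*t[0];B=q+s*t[1]
    return (A+B)/2,np.linalg.norm(A-B)
def circ(P):
    for _ in range(6):
        s=np.linalg.lstsq(np.c_[2*P[:,:2],np.ones(len(P))],(P[:,:2]**2).sum(1),rcond=None)[0]
        r=np.sqrt(s[2]+s[0]**2+s[1]**2); e=np.abs(np.hypot(*(P[:,:2]-s[:2]).T)-r)
        P=P[e<max(2.5*np.median(e),.001)]
    return s[:2],r,len(P)
E
python3 - <<'E'
from h import *
np.set_printoptions(precision=4,suppress=True)
for n,(pu,pv),(fu,fv) in(("scene",(264,223),(311,185)),("top",(261,217),(383,198))):
    p=np.load(f"pics/{n}0rgb.npy");d=np.load(f"pics/{n}0.npy");X=cloud(n,d)
    hsv=cv2.cvtColor(p,cv2.COLOR_RGB2HSV)
    m=cv2.inRange(hsv,(100,120,40),(125,255,255))>0
    w=np.zeros_like(m);w[pv-25:pv+25,pu-25:pu+25]=1;m&=w&(d>0)
    P=X[m];z=P[:,2]
    print(n,"plug n",len(P),"z pct",np.percentile(z,[1,10,25,50,75,90,99]),"median",np.median(P,0))
    H=P[z>.06]; print(" handle n",len(H),H.mean(0)); 
    if len(H)>4:
        ev,V=np.linalg.eigh(np.cov(H[:,:2].T)); print(" dir",V[:,1],np.sqrt(12*ev), "ext",np.ptp(H@np.r_[V[:,1],0]))
    F=P[(z<.045)&(z>.025)]
    v,u=np.where(m); 
    if n=="top":
        c=max(cv2.findContours(m.astype(np.uint8),0,1)[0],key=cv2.contourArea)[:,0]
        k=X[c[:,1],c[:,0]]; k=k[(k[:,2]>.025)&(k[:,2]<.045)]; print(" flange circ",circ(k))
    # filter
    w[:]=0;w[fv-35:fv+35,fu-35:fu+35]=1;Q=X[w&(d>0)]
    h,e=np.histogram(Q[:,2],np.arange(-.01,.16,.005)); print(" filt hist",dict(zip(np.round(e,3),h)))
    print(" table z",np.median(X[w&(d>0)&(abs(X[...,2])<.01)][:,2]))
    T=Q[(Q[:,2]>.104)&(Q[:,2]<.118)]; print(" rim",circ(T),np.median(T,0),T.min(0),T.max(0))
    cv2.imwrite(f"pics/{n}0c.png",cv2.resize(np.hstack([p[pv-32:pv+32,pu-32:pu+32],p[fv-32:fv+32,fu-32:fu+32]])[:,:,::-1],None,fx=6,fy=6,interpolation=2))
cv2.imwrite("pics/crops0.png",cv2.resize(np.vstack([cv2.imread("pics/scene0c.png"),cv2.imread("pics/top0c.png")]),None,fx=.75,fy=.75))
E
```

```text
scene plug n 387 z pct [0.0315 0.0343 0.0355 0.0399 0.061  0.0717 0.0741] median [0.4605 0.215  0.0399]
 handle n 103 [0.4666 0.2092 0.069 ]
 dir [-0.8943 -0.4474] [0.0122 0.0583] ext 0.0570456684734697
 filt hist {np.float64(-0.01): np.int64(0), np.float64(-0.005): np.int64(1099), np.float64(0.0): np.int64(813), np.float64(0.005): np.int64(153), np.float64(0.01): np.int64(102), np.float64(0.015): np.int64(289), np.float64(0.02): np.int64(522), np.float64(0.025): np.int64(94), np.float64(0.03): np.int64(106), np.float64(0.035): np.int64(145), np.float64(0.04): np.int64(107), np.float64(0.045): np.int64(114), np.float64(0.05): np.int64(121), np.float64(0.055): np.int64(123), np.float64(0.06): np.int64(111), np.float64(0.065): np.int64(110), np.float64(0.07): np.int64(127), np.float64(0.075): np.int64(109), np.float64(0.08): np.int64(116), np.float64(0.085): np.int64(103), np.float64(0.09): np.int64(75), np.float64(0.095): np.int64(53), np.float64(0.1): np.int64(64), np.float64(0.105): np.int64(109), np.float64(0.11): np.int64(36), np.float64(0.115): np.int64(11), np.float64(0.12): np.
[... 1227 characters left out ...]
5), np.float64(0.075): np.int64(327), np.float64(0.08): np.int64(231), np.float64(0.085): np.int64(115), np.float64(0.09): np.int64(57), np.float64(0.095): np.int64(53), np.float64(0.1): np.int64(54), np.float64(0.105): np.int64(275), np.float64(0.11): np.int64(248), np.float64(0.115): np.int64(6), np.float64(0.12): np.int64(0), np.float64(0.125): np.int64(0), np.float64(0.13): np.int64(0), np.float64(0.135): np.int64(0), np.float64(0.14): np.int64(0), np.float64(0.145): np.int64(0), np.float64(0.15): np.int64(0)}
 table z 0.0006598351565438865
 rim (array([ 0.5068, -0.0892]), np.float64(0.036635523035305755), 479) [ 0.5057 -0.0903  0.1098] [ 0.4656 -0.1309  0.1041] [ 0.5478 -0.0487  0.1173]
```

View pics/crops0.png

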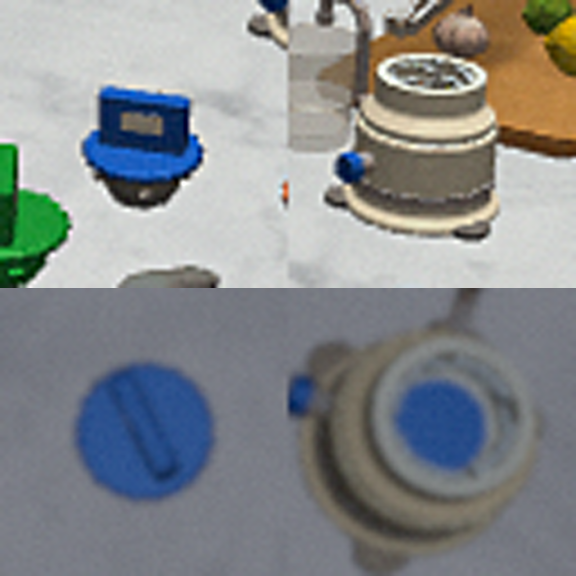

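The crops show the plug's bar handle and flange clearly, and the neck rim clear with only the spout close by. Both views agree on heights (handle top about 73 mm, rim about 110 mm). Next: refine the rim by triangulation, then grasp.

```bash
cat >> h.py <<'E'
def ori(yaw): # tool down, closing axis y at world angle yaw
    y=np.array([np.cos(yaw),np.sin(yaw),0]);z=np.array([0,0,-1.])
    return R.from_matrix(np.c_[np.cross(y,z),y,z]).as_rotvec()
E
python3 - <<'E'
from h import *
np.set_printoptions(precision=4,suppress=True)
E={}
for n in("scene","top"):
    d=np.load(f"pics/{n}0.npy");X=cloud(n,d)
    m=(d>0)&(X[...,2]>.1045)&(X[...,2]<.118)&(np.hypot(X[...,0]-.506,X[...,1]+.09)<.046)
    v,u=np.where(m); hl=cv2.convexHull(np.c_[u,v].astype(np.float32)); E[n]=cv2.fitEllipse(hl); print(n,E[n])
print("rim",tri(E["scene"][0],E["top"][0]))
yaw0=np.arctan2(-.448,-.894)+np.pi/2
for y in(yaw0,yaw0+np.pi):
    for nm,p in(("plug",[.4697,.205,.16]),("neck",[.5067,-.09,.25])):
        for k in(0,-np.pi/2,np.pi/2):
            q=solver.solve_ik(p,ori(y+k)); print(nm,round(y+k,3),q)
E
```

```text
scene ((310.10870361328125, 169.64137268066406), (10.13790512084961, 24.55389976501465), 94.08711242675781)
top ((386.51617431640625, 194.2779541015625), (35.330665588378906, 36.61853790283203), 109.76461029052734)
rim (array([ 0.5075, -0.0902,  0.1062]), np.float64(0.0005220866911261451))
plug -1.106 [ 0.2826  0.4527  1.93   -0.      0.7589  1.3888]
plug -2.677 None
plug 0.465 [ 0.2826  0.4527  1.93   -0.      0.7589 -0.182 ]
neck -1.106 [-0.3042  0.3348  1.8258 -0.      0.981   0.8021]
neck -2.677 [-0.3042  0.3348  1.8258  0.      0.981   2.3729]
neck 0.465 [-0.3042  0.3348  1.8258 -0.      0.981  -0.7687]
plug 2.035 [ 0.2826  0.4527  1.93   -0.      0.7589 -1.7528]
plug 0.465 [ 0.2826  0.4527  1.93   -0.      0.7589 -0.182 ]
plug 3.606 None
neck 2.035 [-0.3042  0.3348  1.8258 -0.      0.981  -2.3395]
neck 0.465 [-0.3042  0.3348  1.8258 -0.      0.981  -0.7687]
neck 3.606 [-0.3042  0.3348  1.8258 -0.      0.981   2.3729]
```

Run:
```python
from h import *
np.set_printoptions(precision=4,suppress=True)
t=lambda s:print(s,env.get_obs()['time'],env.get_obs()['position'],env.get_obs()['wrist_force'])
yaw=-1.106; p=np.array([.4697,.205,0])
env.move_to(p+[0,0,.16],ori(yaw)); t("above")
env.command_gripper(.045,30); 
env.move_linear(p+[0,0,.059]); t("down")
env.command_gripper(0,30); o=env.get_obs(); print(o['gripper_width'],o['grip_force']); t("grip")
env.move_linear(p+[0,0,.09],feed=.1); t("lift")
env.move_linear(p+[0,0,.25],feed=.3); t("lift")
env.move_to([.507,-.090,.25],ori(yaw)); t("over neck")
o=env.get_obs();print(o['gripper_width'],o['grip_force'],o['ft_torque'])
for n in("scene","top"):
    a,d=imaging.snapshot(n); np.save(f"pics/{n}1.npy",d); np.save(f"pics/{n}1rgb.npy",a)
    cv2.imwrite(f"pics/{n}1.png",a[:,:,::-1])
a=cv2.imread("pics/scene1.png")[90:220,230:390];b=cv2.imread("pics/top1.png")[130:260,300:460]
cv2.imwrite("pics/c1.png",cv2.resize(np.hstack([a,b]),None,fx=2.5,fy=2.5))
```

```text
above 3.025 [0.47   0.2045 0.1601] [ 0.0413  0.9019 -0.0718]
down 4.325 [0.47   0.2051 0.0595] [-0.053   0.1183  0.042 ]
0.013489779380824216 31.270106434822083
grip 4.7 [0.47   0.2051 0.0598] [-0.76   -0.8887  6.8206]
lift 5.1583 [0.4697 0.205  0.0901] [ 0.1659 -0.1366 -1.3712]
lift 5.8417 [0.4691 0.2048 0.2484] [ 0.0829  0.2733 -1.9101]
over neck 6.9833 [ 0.507  -0.0892  0.2494] [-0.5228  0.4335 -0.7196]
0.013664047589289453 30.07236957550049 [-0.021  -0.0042  0.0473]
```

View pics/c1.png

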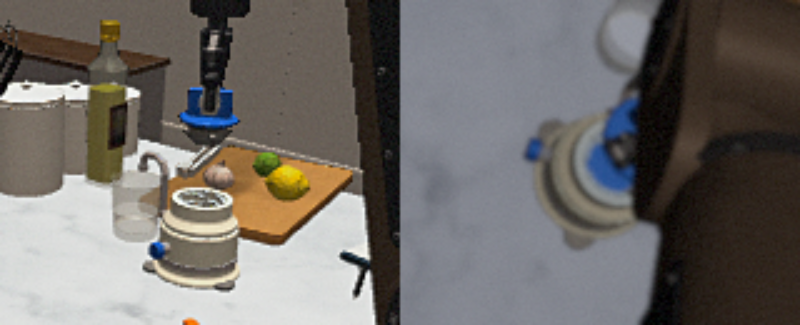

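The plug hangs level in the gripper over the neck at scene crop (210,115). The top view is partly hidden by the arm. Now I'll descend by feel.

```bash
cat >> h.py <<'E'
def st(s=""):
    o=env.get_obs(); print(s,"t%.2f"%o['time'],"p",np.round(o['position']*1e3,1),"h%.1f"%(o['position'][2]*1e3-139.8),"F",np.round(o['wrist_force'],1),"Mz%.2f"%o['ft_torque'][2],"w%.1f"%(o['gripper_width']*1e3),flush=True); return o
N=np.array([.507,-.090,0])
E
python3 - <<'E'
from h import *
env.move_linear(N+[0,0,.178],feed=.15); env.wait(.2); st("pre")
print(env.move_linear(N+[0,0,.142],feed=.025,f_stop=5)); st("touch"); env.wait(.2); st("rest")
E
```

```text
pre t7.92 p [507.3 -90.  178.9] h39.1 F [ 0.6 -0.6 -1.1] Mz-0.00 w13.6
True
touch t8.85 p [507.  -90.1 154.5] h14.7 F [-1.   0.2  7.3] Mz-0.01 w13.5
rest t9.05 p [507.  -90.1 154.5] h14.7 F [-1.1  0.3  5.9] Mz-0.01 w13.3
```

```bash
cat >> h.py <<'E'
def load(o): return np.linalg.norm(o['wrist_force'])+abs(o['ft_torque'][2])/.0315
E
cat > back.py <<'E'
from h import *
import sys
yaw=float(sys.argv[1]); n=int(sys.argv[2]); z=env.get_obs()['position'][2]
for i in range(n):
    yaw+=.06
    env.move_linear(N+[0,0,z],ori(yaw),feed=.05); o=st("r%.3f"%yaw)
    if load(o)>35: print("LOAD"); break
    f=o['wrist_force'][2]
    if f>10: z+=.0004
    elif f<3:
        env.move_linear(N+[0,0,z-.014],feed=.025,f_stop=4); o=st("  d"); z=o['position'][2]
        if z<.1475: print("DROPPED"); break
print("yaw",yaw,"z",z)
E
python3 back.py -1.106 6
```

```text
r-1.046 t9.30 p [507.3 -90.1 154.6] h14.8 F [-0.5 -0.3  4.2] Mz0.02 w13.8
r-0.986 t9.55 p [507.3 -90.1 154.7] h14.9 F [ 1.  -1.5  5.8] Mz0.06 w13.9
r-0.926 t9.80 p [507.3 -90.1 154.8] h15.0 F [-0.6 -0.1  6.6] Mz0.08 w13.7
r-0.866 t10.05 p [507.4 -90.1 154.8] h15.0 F [ 0.  -0.7  7.1] Mz0.14 w14.1
r-0.806 t10.30 p [507.5 -90.1 154.9] h15.1 F [0.9 0.3 7.8] Mz0.11 w13.5
r-0.746 t10.55 p [507.5 -90.2 155. ] h15.2 F [0.5 0.6 8.7] Mz0.16 w13.6
yaw -0.7459999999999998 z 0.15448511783075247
```

Gentle and fast, and the plug is climbing as described. I'll continue.

```bash
python3 back.py -.746 20
```

```text
r-0.686 t10.80 p [507.1 -90.  155.1] h15.3 F [ 0.3 -0.4  6.5] Mz0.08 w13.4
r-0.626 t11.05 p [507.3 -90.1 155.2] h15.4 F [ 0.1 -0.   6.4] Mz0.11 w13.7
r-0.566 t11.30 p [507.4 -90.1 155.3] h15.5 F [ 0.8 -1.3  7.2] Mz0.05 w13.8
r-0.506 t11.55 p [507.4 -90.1 155.4] h15.6 F [ 0.8 -0.   6.6] Mz0.14 w13.5
r-0.446 t11.80 p [507.4 -90.1 155.4] h15.6 F [ 0.9 -0.6  8.1] Mz0.02 w13.7
r-0.386 t12.05 p [507.4 -90.  155.4] h15.6 F [1.  0.3 7.4] Mz0.08 w13.9
r-0.326 t12.30 p [507.3 -90.  155.3] h15.5 F [0.4 0.4 6.2] Mz0.06 w13.8
r-0.266 t12.55 p [507.1 -90.  155.1] h15.3 F [0.9 0.2 5.6] Mz0.07 w13.6
r-0.206 t12.80 p [506.7 -90.  154.7] h14.9 F [ 0.3 -1.7  0.9] Mz-0.01 w13.4
  d t13.27 p [506.9 -90.  143.7] h3.9 F [-0.9 -0.3  5.8] Mz0.01 w13.7
DROPPED
yaw -0.2059999999999998 z 0.1437311256488901
```

Dropped into the start (flange 3.9 mm up, on the axis). Now I'll screw forward, following with light pressure.

```bash
cat > fwd.py <<'E'
from h import *
import sys
yaw=float(sys.argv[1]); z=float(sys.argv[2]); n=int(sys.argv[3]); lim=float(sys.argv[4])
for i in range(n):
    f=env.get_obs()['wrist_force'][2]
    z+=np.clip((f-5)/8e3,-.0006,.0006); yaw-=.05
    env.move_linear(N+[0,0,z],ori(yaw),feed=.05); o=st("f%.3f"%yaw)
    if load(o)>lim: print("LOAD",load(o)); break
print("yaw",yaw,"z",z)
E
python3 fwd.py -.206 .1437 24 28
```

```text
f-0.256 t13.52 p [507.1 -89.9 143.8] h4.0 F [0.1 0.1 3.4] Mz-0.11 w13.6
f-0.306 t13.77 p [507.1 -90.  143.7] h3.9 F [-0.9  0.2  6.6] Mz0.00 w13.7
f-0.356 t14.02 p [507.1 -90.  143.7] h3.9 F [-0.  -0.   3.5] Mz-0.04 w13.6
f-0.406 t14.27 p [507.1 -90.  143.7] h3.9 F [0.1 1.1 4.9] Mz-0.07 w13.5
f-0.456 t14.52 p [507.1 -90.  143.6] h3.8 F [-1.   0.   4.3] Mz-0.04 w13.6
f-0.506 t14.77 p [507.1 -90.  143.5] h3.7 F [ 0.3 -0.1  3.6] Mz-0.09 w13.6
f-0.556 t15.02 p [507.1 -90.  143.3] h3.5 F [0.2 1.  4.1] Mz-0.08 w13.3
f-0.606 t15.27 p [507.  -90.1 143.1] h3.3 F [-0.1  0.2  1.6] Mz-0.06 w13.9
f-0.656 t15.52 p [507.  -90.1 142.7] h2.9 F [-0.9  0.2  2.9] Mz-0.05 w13.4
f-0.706 t15.77 p [507.  -90.  142.5] h2.7 F [ 0.  -0.9  1.8] Mz-0.07 w13.3
f-0.756 t16.02 p [507.  -90.1 142.1] h2.3 F [-0.3 -1.1  1. ] Mz-0.09 w13.8
f-0.806 t16.27 p [507.1 -90.  141.7] h1.9 F [ 0.2 -0.   2. ] Mz-0.02 w13.7
f-0.856 t16.52 p [507.1 -90.  141.3] h1.5 F [-1.3 -0.8  3.2] Mz-0.05 w13.6
f-0.906 t16.77 p [507.1 -90.1 141. ] h1.2 F [ 0.4 -1.1  2.5] Mz-0.08 w13.4
f-0.956 t17.02 p [507.  -90.1 140.7] h0.9 F [ 0.3 -0.9  3.1] Mz0.02 w13.8
f-1.006 t17.27 p [507.  -90.  140.4] h0.6 F [ 0.6 -0.7  1.9] Mz-0.08 w13.3
f-1.056 t17.52 p [507.  -90.  140.1] h0.3 F [ 0.1 -0.3  3.2] Mz-0.05 w13.5
f-1.106 t17.77 p [507.  -90.  139.8] h0.0 F [-0.2  0.   1.5] Mz-0.06 w13.4
f-1.156 t18.02 p [507.  -90.  139.4] h-0.4 F [ 0.1 -0.1  2.3] Mz-0.07 w14.0
f-1.206 t18.27 p [507.1 -90.  139.3] h-0.5 F [-0.  -0.2  4.3] Mz-0.09 w13.4
f-1.256 t18.52 p [507.1 -90.1 139.2] h-0.6 F [-0.8  0.1  5.2] Mz-0.08 w13.6
f-1.306 t18.77 p [507.1 -90.3 139.2] h-0.6 F [ 0.8 -3.1  5.8] Mz0.14 w13.4
f-1.356 t19.02 p [507.2 -90.5 139.3] h-0.5 F [-0.8 -5.   4.5] Mz0.88 w13.6
LOAD 34.82373190905852
yaw -1.3560000000000008 z 0.13913413616403938
```

The height levelled off (seated), then it hit the hard stop. Now I'll relieve the torque, release, retreat and check.

Run:
```python
from h import *
env.move_linear(N+[0,0,.1393],ori(-1.29),feed=.05); st("relieved")
env.command_gripper(.04,20); st("open")
env.move_linear(N+[0,0,.26],feed=.1); st()
env.move_to([.35,-.40,.3],ori(-1.29)); env.wait(.3); st("clear")
np.set_printoptions(precision=4,suppress=True)
for n in("scene","top"):
    a,d=imaging.snapshot(n); cv2.imwrite(f"pics/{n}2.png",a[:,:,::-1]); X=cloud(n,d)
    m=(cv2.inRange(cv2.cvtColor(a,cv2.COLOR_RGB2HSV),(100,120,40),(125,255,255))>0)&(d>0)&(np.hypot(X[...,0]-.507,X[...,1]+.09)<.045)
    z=X[m][:,2]; F=X[m][(z>.105)&(z<.125)]; print(n,len(z),"flange top",np.median(F,0),"handle top",np.percentile(z,97))
    if n=="top": print(circ(X[m][z>.145]), X[m][z>.145].mean(0))
a=cv2.imread("pics/scene2.png")[110:240,240:400];b=cv2.imread("pics/top2.png")[130:260,300:460]
cv2.imwrite("pics/c2.png",cv2.resize(np.hstack([a,b]),None,fx=2.5,fy=2.5))
```

```text
relieved t19.27 p [507.1 -90.  139.3] h-0.5 F [-0.3 -1.2  2.8] Mz0.11 w13.8
open t19.64 p [506.9 -89.9 139.2] h-0.6 F [-0.6 -0.   0.1] Mz-0.03 w40.0
 t21.00 p [506.8 -89.9 259.5] h119.7 F [-0.3  0.4  0.1] Mz-0.02 w40.0
clear t22.62 p [ 350.5 -399.5  300. ] h160.2 F [ 1.  -0.9  0.1] Mz0.02 w39.8
scene 247 flange top [ 0.4979 -0.0775  0.1156] handle top 0.15235851252390842
top 760 flange top [ 0.5041 -0.0811  0.1161] handle top 0.1548655769093213
(array([ 0.5071, -0.089 ]), np.float64(0.017068730611851324), 173) [ 0.5068 -0.0885  0.1523]
```

View pics/c2.png

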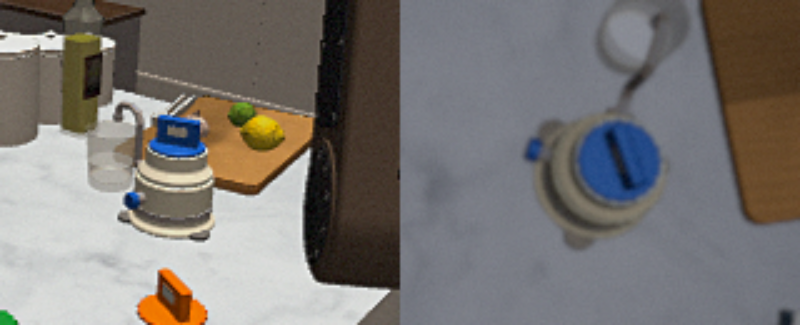

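The plug sits level on the rim: the flange is flush at scene crop (178,150) and the handle top is about 153 mm (110+43). The glass hasn't moved. Handing in.

```bash
python3 -c "
from station import hand_in
print(hand_in())"
```

```text
the job is handed in; nothing more can be done
None
```

The blue plug is screwed home on the filter and released, and the job is handed in. It dropped into the thread start about 4 mm above the rim, then went down under light pressure until the height levelled off at the rim. It then touched the hard stop once, at an estimated load of about 35 N, well under the 60 N limit. It took about 23 s, and I saw nothing else moved; the hand-in gave no verdict.

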